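# Test the ratchet turntable both ways

## Task

Test the freewheel of the ratchet turntable with its lever: first swing the lever clockwise (seen from above) all the way back to its home stop, the loose way, while the plate stays still; then swing it counterclockwise, the way that grips, until the plate has carried the lidded jar to the pointer. Work by the lever's knob only, without touching the plate or what stands on it, and let go with the jar standing at the pointer.

Things in the scene. Friction and masses are not known exactly. Their poses are not given: they have to be found in the camera images.
- lever_knob (a point): Centre, 57 mm above the table, of the black upright knob at the outer end of the turntable's flat steel lever, on the robot's side. The knob is a vertical cylinder 20 mm in diameter, 34 to 80 mm above the table, fixed to the lever (arm 15 to 21 mm above the table). It moves in a level circle of 130 mm radius about the turntable's vertical axis.
- lever (a joint): Lever angle, rad: 0 at the home stop (robot's left), growing counterclockwise from above, across the front, to 1.745 at the far stop (right). Starts near the far stop. Counterclockwise its pawl grips the plate's teeth (after up to 12 degrees of lost motion), clockwise it clicks over them and the plate stays. At the knob: 0.5 N loose, 2.5 N gripping. Stays where left.
- turntable_plate: Aluminium ratchet wheel, 144 mm over its sawteeth, top 34 mm above the table, on a fixed round wooden base (216 mm, 12 mm high). Origin on the vertical turning axis, 24 mm above the table; x axis points to the lidded jar, z up. Fixed on it, 120 degrees apart: a lidded jar, an open straight vial, an open tapered cup.
- jar_centre (a point): Centre, 53 mm above the table, of the jar with a screw lid (40 mm in diameter, 36 mm tall; the vial and the cup on the plate have no lid), fixed on the plate 46 mm from the turning axis. It starts 40 to 68 degrees clockwise of the pointer.
- pointer_place (a point): Where the jar's centre is when it stands at the pointer: 46 mm from the axis, 52 mm above the table. The pointer is a fixed steel rod, 103 mm tall, 6 mm thick, on the base 97 mm from the axis; its bent-over pointed top aims at the axis above the plate's rim. About the axis, seen from above, it stands 60 degrees clockwise of the lever's home position.

How it is judged:
By the outcome, as a careful person would: the job done as asked, in the order asked, and still so for the second after the job is handed in, with the robot touching nothing.
It also fails if it takes over 40 s, if anything falls off the work surface, if the arm or the gripper's body presses on something with over 40 N, if the wrist force passes 120 N, or if a joint passes its speed limit or range.

## Robot

A 6-joint arm with a two-finger parallel gripper is mounted at the origin on a cart in front of the work surface, level with it; the furniture and walls round the work are solid. World frame = base frame: x ahead of the robot, y to its left, z up, the work surface at z = 0. Lengths are in m, angles in rad, forces in N, time in s.
With the tool pointing down it reaches from about 0.375 to 0.975 m from the base axis. Payload 3.8 kg.
Tool frame: the origin (TCP) lies at the very end of the fingers, on their centre line; the grasp point (between the pads) lies 19 mm behind it (bot.pinch_z is the distance from the TCP to the grasp point, in m); x points along the fingers, y is the direction in which the jaws open and shut, and the axes are right-handed (so a half turn about x gives the same grasp; the last joint's range is limited). The gripper opens to 85 mm and grips with 20 to 120 N. Pads are 22 mm wide; open, the fingers measure 114 mm over their backs; the gripper's body (76 mm by 85 mm) begins 54 mm behind the grasp point. The pads swing forward as they close: fully open they stand 13 mm farther back than shut.
Start: joints at [1.234, 0.264, 1.604, -0, 1.274, -0.037], TCP at [0.199, 0.645, 0.231] pointing down, gripper open.
Joint ranges: [-2.63, 2.63], [-0.94, 2.18], [0.31, 2.57], [-1.31, 4.45], [0, 2.66], [-2.55, 2.55]. Speed limits (rad/s): [2.57, 2.57, 3.14, 3.14, 3.14, 3.14].

## Interface

Orientations are given as a rotation vector (axis times angle).
In Python, from workcell import monitor, imaging, finish_job, bot gives the robot as it stands.
- The arm moves only by the tool jog_arm, never from a script. Its argument "rows" is a list of rows, each a list of 7 numbers: the shift along the tool's x, y, z in m, then the turn, a rotation vector about the tool's x, y, z in rad, then the opening in per cent of the stroke, from 0 (shut) to 100 (fully open). A call has 1 to 20 rows; each row is the pose to reach, as a shift and turn from the pose measured when the call began, along the tool's axes at that moment; what a row does not reach only later rows make up. A row lasts 1/10 s, in which the tool goes at most 50 mm and 8.59 degrees, less where a joint would pass 70% of its speed; a pose out of reach is approached as far as the arm can. A call with a gripper value outside its range is refused whole. The fingers move at their own pace and stop on an object; "force" is the grip in N (left out, the last holds). Time passes only in rows, so rows that repeat a pose let the fingers close. It gives the time, the measured TCP pose, the force and the opening at its end, in the units of the state.
- monitor.read_state(): the state, without advancing time (a new reading comes with each control period).
- imaging.read_camera(name): name is "scene" or "top" or "wrist"; returns the picture (480x640x3 uint8, blue, green, red); there is no depth.
- imaging.camera_params(name): a dict with "fx", "fy", "cx", "cy" (pixels), "k1" (the pictures are not rectified: a ray, as slopes to the right and down, at radius r is drawn at 1 + k1 r^2 times it, then the intrinsics apply), "T" (4x4, takes a point from camera to world coordinates); the wrist camera has in their place "T_tool_cam" (4x4, takes a point from camera to tool coordinates, whose origin is the TCP and whose axes are the tool frame's). Camera axes: x right, y down, z forward; pixel columns grow to the right and rows downward; lengths in m; the calibration is good to about 2 mm. A picture is of the moment at which its call begins: read the wrist's pose just before it. camera_params takes no time and is no camera call.
- finish_job(): hands the job in, once; it reports no verdict.
The state is a dict: "time": time; "q": joint angles; "joint_vel": joint speeds; "joint_torque": joint torques, N m; "tool_pos": TCP position; "tcp_rot": TCP orientation; "wrist_force": force on the tool from outside, world axes, zero at the start; "torque": the same for the moment, N m; "width": opening from 0.0 (shut) to 1.0 (fully open).
Only numpy, scipy, OpenCV 4.12 (cv2) and the standard library are available. Lean on these libraries where they do the work, as an engineer would, in place of code of your own. Each camera call takes 0.05 s, during which the arm holds its last target. There are 200 camera calls.

## Working session

There is one attempt and no reset: what is moved stays moved. The work goes in short steps, Python scripts to look and compute and a tool call to move; the robot and the scene stay as the last step left them, time stands still between calls to the robot, and variables do not carry over. Pictures are saved under pics/ and viewed, about 8 in all and at most 12, crops included, and the job is handed in when it is done.

Besides the shell and the picture viewer there is one more tool, called by a JSON object that holds its "op" and its "data". jog_arm: Moves the arm, as the interface text tells. Its arguments: {"type":"object","properties":{"rows":{"type":"array","items":{"type":"array","items":{"type":"number"}}},"force":{"type":"number"}},"required":["rows"]}

```bash
mkdir -p pics; ls; python3 - <<'E'
from workcell import monitor, imaging, bot
import cv2
s=monitor.read_state();print({k:s[k] for k in('time','tool_pos','tcp_rot','width','wrist_force')},bot.pinch_z)
for n in('top','scene'):
    cv2.imwrite(f'pics/{n}0.png',imaging.read_camera(n)); print(n,imaging.camera_params(n))
print(imaging.camera_params('wrist'))
E
```

```text
pics
{'time': 0.0, 'tool_pos': array([0.1990878 , 0.64418414, 0.22993871]), 'tcp_rot': array([ 0.23353301,  1.55840014, -0.23705045]), 'width': 1.0025722196698996, 'wrist_force': array([-0.45476247, -0.53567099,  0.03517797])} 0.0187
top {'fx': 434.19422797438295, 'fy': 434.19422797438295, 'cx': 324.2482704028913, 'cy': 234.61541220475286, 'k1': -0.05249181427364298, 'T': array([[ 0.00350793, -0.99990554,  0.01328934,  0.53514451],
       [-0.99986847, -0.00329674,  0.01588021,  0.02909509],
       [-0.01583489, -0.0133433 , -0.99978558,  0.93321629],
       [ 0.        ,  0.        ,  0.        ,  1.        ]])}
scene {'fx': 485.3670680332841, 'fy': 485.3670680332841, 'cx': 324.55575931412295, 'cy': 247.18187818814158, 'k1': -0.028073166276465045, 'T': array([[-0.89927942, -0.27406451,  0.34085944,  0.28508431],
       [-0.43730754,  0.57705694, -0.68975894,  0.62726075],
       [-0.00765686, -0.76934643, -0.63878591,  0.61570936],
       [ 0.        ,  0.        ,  0.        ,  1.        ]])}
{'fx': 366.55575484222237, 'fy': 366.55575484222237, 'cx': 316.8078508450235, 'cy': 237.5462731264275, 'k1': -0.02936733954126665, 'T_tool_cam': array([[ 1.26258241e-03, -3.02984810e-01,  9.52994549e-01,
        -1.42323961e-01],
       [ 9.99998962e-01,  1.04357048e-03, -9.93075041e-04,
         5.23498147e-04],
       [-6.93630326e-04,  9.52994814e-01,  3.02985813e-01,
        -7.69334615e-02],
       [ 0.00000000e+00,  0.00000000e+00,  0.00000000e+00,
         1.00000000e+00]])}
```

View pics/top0.png

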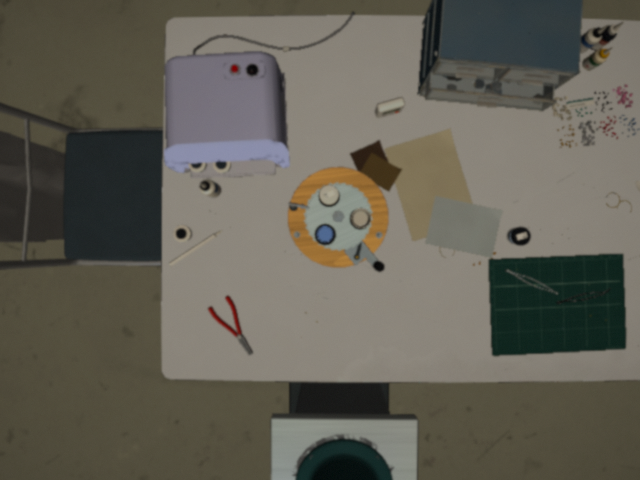

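View pics/scene0.png

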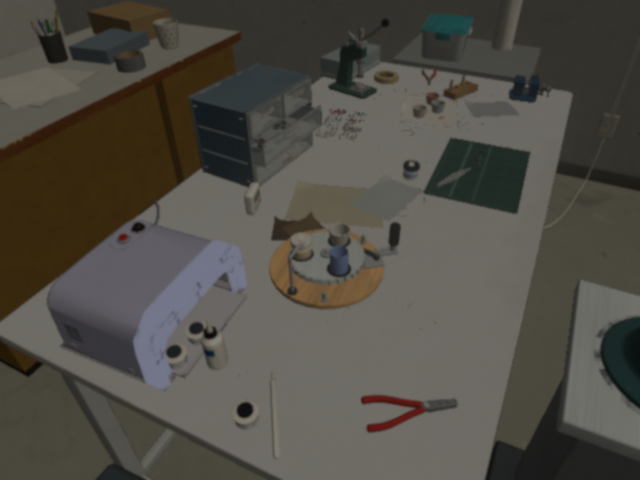

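The top view shows the base centred near (338,217), the pointer at (293,207) on the left, the knob at (378,266), and the candidate jar, a white top, at (330,196). The other two are blue at (325,234) and beige at (360,218). Next I measure and zoom in.

```bash
cat > h.py <<'E'
import numpy as np, cv2
from workcell import monitor, imaging
from scipy.spatial.transform import Rotation as R
def cam(n,s=None):
    p=imaging.camera_params(n)
    if n=='wrist':
        T=np.eye(4);T[:3,:3]=R.from_rotvec(s['tcp_rot']).as_matrix();T[:3,3]=s['tool_pos'];T=T@p['T_tool_cam']
    else: T=p['T']
    return p,T
def ray(n,uv,z,s=None):
    p,T=cam(n,s)
    K=np.array([[p['fx'],0,p['cx']],[0,p['fy'],p['cy']],[0,0,1]])
    d=cv2.undistortPoints(np.array([[uv]],float),K,np.array([p['k1'],0,0,0.]))[0,0]
    v=T[:3,:3]@[d[0],d[1],1]; o=T[:3,3]
    return o+v*(z-o[2])/v[2]
def proj(n,P,s=None):
    p,T=cam(n,s); q=T[:3,:3].T@(np.asarray(P)-T[:3,3]); x=q[:2]/q[2]; x=x*(1+p['k1']*(x@x))
    return x*[p['fx'],p['fy']]+[p['cx'],p['cy']]
E
python3 - <<'E'
from h import *
im=cv2.imread('pics/top0.png')
hsv=cv2.cvtColor(im,cv2.COLOR_BGR2HSV)
m=cv2.inRange(hsv,(8,90,90),(25,255,255)); m[:,:270]=0;m[:,410:]=0;m[:150]=0;m[290:]=0
n,l,st,c=cv2.connectedComponentsWithStats(m)
k=1+np.argmax(st[1:,4]); pts=np.argwhere(l==k)[:,::-1].astype(np.int32)
h=cv2.convexHull(pts); e=cv2.fitEllipse(h); print('base',e, ray('top',e[0],.012))
C=ray('top',e[0],.012)
W=np.array([ray('top',p[0],.012)[:2] for p in h]); print('rad',np.linalg.norm(W-C[:2],axis=1).round(3))
a=cv2.resize(im[155:285,275:405],None,fx=4.5,fy=4.5,interpolation=cv2.INTER_CUBIC)
cv2.imwrite('pics/topc.png',a)
s0=cv2.imread('pics/scene0.png')
cv2.imwrite('pics/scenec.png',cv2.resize(s0[205:315,255:415],None,fx=5,fy=5,interpolation=cv2.INTER_CUBIC))
for z in(.08,):
    m=cv2.inRange(hsv,(0,0,0),(180,255,40));m[:,:360]=0;m[:,395:]=0;m[:250]=0;m[280:]=0
    mm=cv2.moments(m,True);uv=(mm['m10']/mm['m00'],mm['m01']/mm['m00']);K=ray('top',uv,z);print('knob',uv,mm['m00'],K,np.linalg.norm((K-C)[:2]),np.degrees(np.arctan2(*(K-C)[1::-1])))
E
```

```text
base ((338.2226867675781, 216.08441162109375), (99.22081756591797, 100.37040710449219), 126.47985076904297) [0.58682389 0.01420011 0.012     ]
rad [0.106 0.106 0.106 0.106 0.107 0.107 0.107 0.107 0.105 0.105 0.108 0.107
 0.107 0.107 0.107 0.107 0.106 0.106 0.106 0.106 0.106 0.106 0.106 0.106
 0.105 0.106 0.105 0.106]
knob (378.28333333333336, 265.68333333333334) 60.0 [ 0.48587908 -0.06358881  0.08      ] 0.12744006815343034 -142.38185206196815
```

View pics/topc.png

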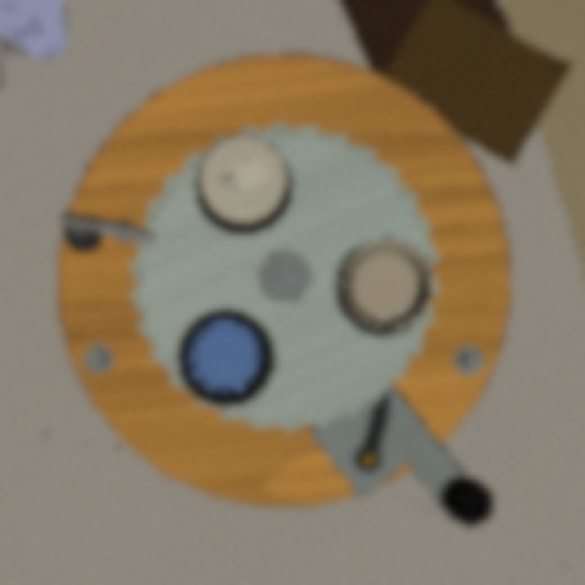

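View pics/scenec.png

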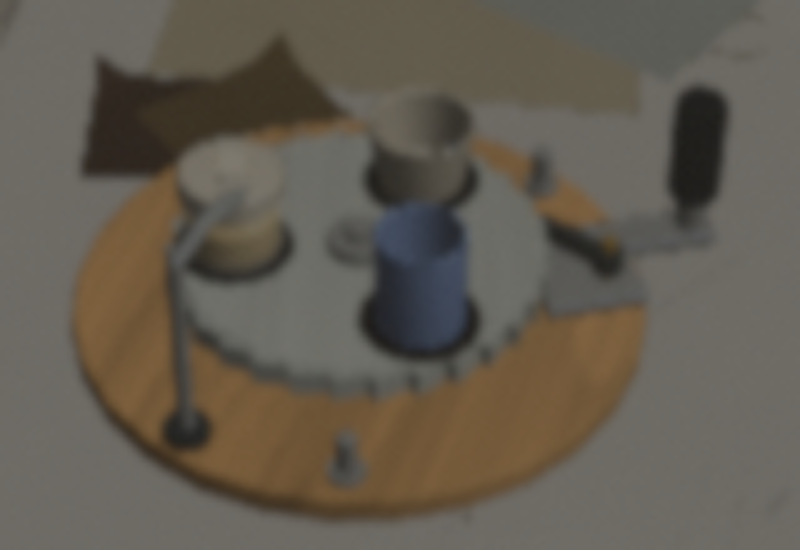

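```bash
python3 - <<'E'
from h import *
from workcell import bot
print([a for a in dir(bot) if a[0]!='_'])
s=monitor.read_state(); M=R.from_rotvec(s['tcp_rot']).as_matrix(); print(M.round(3),s['time'])
C=ray('top',(338.22,216.08),.012)
f=lambda u,v:(275+u/4.5-.4,155+v/4.5-.4)
def show(n,uv,z):
    P=ray('top',uv,z)-C; print(n,(P+C).round(4),'r',np.hypot(*P[:2]).round(4),'ang',(np.degrees(np.arctan2(P[1],P[0]))%360).round(1))
show('hub',f(285,277),.036)
show('ptrbase',f(84,238),.014); show('ptrtip',f(153,238),.1); show('ptrbend',f(66,216),.103)
show('jar',f(246,180),.071); show('jarmid',f(243,185),.066);show('blue',f(227,356),.072); show('beige',f(383,286),.07)
show('stopL',f(98,356),.03); show('stopR',f(470,358),.03); show('knob',f(467,498),.08)
E
```

```text
['MotionError', 'pinch_z']
[[-0.001  0.295  0.955]
 [-0.002  0.955 -0.295]
 [-1.    -0.002 -0.   ]] 0.1
hub [0.5853 0.0152 0.036 ] r 0.0018 ang 146.9
ptrbase [0.6047 0.1097 0.014 ] r 0.0971 ang 79.4
ptrtip [0.5983 0.0726 0.1   ] r 0.0595 ang 78.9
ptrbend [0.6074 0.1096 0.103 ] r 0.0976 ang 77.9
jar [0.6262 0.0331 0.071 ] r 0.0437 ang 25.6
jarmid [0.6245 0.0344 0.066 ] r 0.0428 ang 28.2
blue [0.5484 0.0412 0.072 ] r 0.047 ang 144.9
beige [ 0.5796 -0.0276  0.07  ] r 0.0424 ang 260.1
stopL [0.5488 0.1015 0.03  ] r 0.0952 ang 113.5
stopR [ 0.5485 -0.0705  0.03  ] r 0.0929 ang 245.6
knob [ 0.4867 -0.0638  0.08  ] r 0.1269 ang 217.9
```

```bash
cat >> h.py <<'E'
A=np.array([.586,.0148])
def rows(targets):
    s=monitor.read_state(); M=R.from_rotvec(s['tcp_rot']).as_matrix(); p=np.array(s['tool_pos'])
    for x,y,z,yaw,o in targets:
        c,n=np.cos(np.radians(yaw)),np.sin(np.radians(yaw))
        T=np.array([[0,-n,c],[0,c,n],[-1,0,0]])
        d=M.T@(np.array([x,y,z])-p); w=R.from_matrix(M.T@T).as_rotvec()
        print('['+','.join(f'{v:g}' for v in [*d.round(3),*w.round(3),o])+'],')
def arc(a,yaw,z,o,r=.13): return (A[0]+r*np.cos(np.radians(a)),A[1]+r*np.sin(np.radians(a)),z,yaw,o)
E
python3 -c "
from h import *
rows([(.485,-.0645,.18,30,55)])"
```

```text
[0.051,-0.593,0.482,-0.823,-0.001,0.002,55],
```

{"op": "jog_arm", "data": {"rows": [[0.051,-0.593,0.482,-0.823,-0.001,0.002,55],[0.051,-0.593,0.482,-0.823,-0.001,0.002,55],[0.051,-0.593,0.482,-0.823,-0.001,0.002,55],[0.051,-0.593,0.482,-0.823,-0.001,0.002,55],[0.051,-0.593,0.482,-0.823,-0.001,0.002,55],[0.051,-0.593,0.482,-0.823,-0.001,0.002,55],[0.051,-0.593,0.482,-0.823,-0.001,0.002,55],[0.051,-0.593,0.482,-0.823,-0.001,0.002,55],[0.051,-0.593,0.482,-0.823,-0.001,0.002,55],[0.051,-0.593,0.482,-0.823,-0.001,0.002,55],[0.051,-0.593,0.482,-0.823,-0.001,0.002,55],[0.051,-0.593,0.482,-0.823,-0.001,0.002,55],[0.051,-0.593,0.482,-0.823,-0.001,0.002,55],[0.051,-0.593,0.482,-0.823,-0.001,0.002,55],[0.051,-0.593,0.482,-0.823,-0.001,0.002,55],[0.051,-0.593,0.482,-0.823,-0.001,0.002,55],[0.051,-0.593,0.482,-0.823,-0.001,0.002,55],[0.051,-0.593,0.482,-0.823,-0.001,0.002,55],[0.051,-0.593,0.482,-0.823,-0.001,0.002,55],[0.051,-0.593,0.482,-0.823,-0.001,0.002,55]]}}

```text
time: 2.1
tool_pos: [0.484, -0.0635, 0.1802]
tcp_rot: [-0.411, 1.531, 0.412]
wrist_force: [-0.1, 0.5, -0.6]
width: 0.549
```

```bash
python3 - <<'E'
from h import *
s=monitor.read_state();print(s['time'],s['tool_pos'],s['q'].round(2),s['width'],s['wrist_force'])
im=imaging.read_camera('wrist');cv2.imwrite('pics/w1.png',im)
print(proj('wrist',(.485,-.0645,.08),s))
E
```

```text
2.1 [ 0.48402378 -0.06346396  0.18021986] [-0.18 -0.05  2.05  0.    1.15 -2.28] 0.5485090999430224 [-0.06548514  0.51768817 -0.56143212]
[315.10326925 237.81274249]
```

View pics/w1.png

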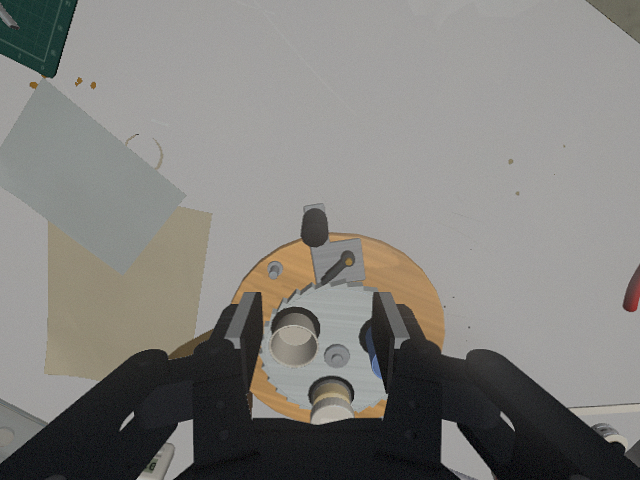

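The knob is at (315,238), exactly where I predicted it, between the jaws. I'll descend around it.

{"op": "jog_arm", "data": {"rows": [[0.05,-0.001,0,0,0,0,55],[0.09,-0.001,0,0,0,0,55],[0.115,-0.001,0,0,0,0,55],[0.132,-0.001,0,0,0,0,55],[0.132,-0.001,0,0,0,0,45],[0.132,-0.001,0,0,0,0,36],[0.132,-0.001,0,0,0,0,32],[0.132,-0.001,0,0,0,0,32]], "force": 20}}

```text
time: 2.95
tool_pos: [0.4861, -0.0644, 0.0499]
tcp_rot: [-0.413, 1.528, 0.411]
wrist_force: [-0.4, 0.2, 0.5]
width: 0.321
```

```bash
python3 - <<'E'
from h import *
s=monitor.read_state();print(s['time'],s['tool_pos'],s['q'].round(2),s['width'],s['wrist_force'])
im=imaging.read_camera('wrist');cv2.imwrite('pics/w2.png',im)
# arc clockwise toward home: knob angle 218 -> ~142
a=np.linspace(218,140,20)[1:]
rows([arc(x,30+(x-218)*71/79,.048,32) for x in a])
E
```

```text
2.95 [ 0.48606387 -0.06443638  0.04993855] [-0.18  0.11  2.16  0.    0.87 -2.28] 0.32077510343649684 [-0.36747961  0.24286703  0.48321601]
[0.002,0.01,-0.003,0.066,0.002,0.002,32],
[0.002,0.019,-0.004,0.13,0.002,0.001,32],
[0.002,0.028,-0.003,0.195,0.003,0.001,32],
[0.002,0.038,-0.002,0.259,0.003,0.001,32],
[0.002,0.047,-0,0.324,0.003,0.001,32],
[0.002,0.056,0.002,0.388,0.003,0.001,32],
[0.002,0.065,0.005,0.452,0.003,0.001,32],
[0.002,0.073,0.009,0.517,0.003,0.001,32],
[0.002,0.081,0.013,0.581,0.003,0.001,32],
[0.002,0.089,0.018,0.646,0.003,0.001,32],
[0.002,0.097,0.023,0.71,0.003,0.001,32],
[0.002,0.104,0.029,0.774,0.003,0.001,32],
[0.002,0.111,0.035,0.839,0.003,0.001,32],
[0.002,0.117,0.042,0.903,0.003,0,32],
[0.002,0.123,0.049,0.968,0.003,0,32],
[0.002,0.128,0.057,1.032,0.003,0,32],
[0.002,0.133,0.065,1.096,0.003,0,32],
[0.002,0.137,0.073,1.161,0.003,0,32],
[0.002,0.141,0.082,1.225,0.003,-0,32],
```

View pics/w2.png

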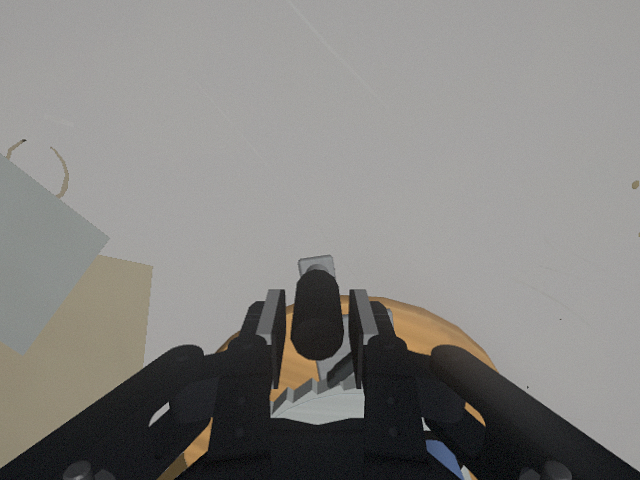

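The knob, at (317,320), stands free between the pads. I'll swing it clockwise along the arc.

{"op": "jog_arm", "data": {"rows": [[0.002,0.01,-0.003,0.066,0.002,0.002,32],[0.002,0.019,-0.004,0.13,0.002,0.001,32],[0.002,0.028,-0.003,0.195,0.003,0.001,32],[0.002,0.038,-0.002,0.259,0.003,0.001,32],[0.002,0.047,0,0.324,0.003,0.001,32],[0.002,0.056,0.002,0.388,0.003,0.001,32],[0.002,0.065,0.005,0.452,0.003,0.001,32],[0.002,0.073,0.009,0.517,0.003,0.001,32],[0.002,0.081,0.013,0.581,0.003,0.001,32],[0.002,0.089,0.018,0.646,0.003,0.001,32],[0.002,0.097,0.023,0.71,0.003,0.001,32],[0.002,0.104,0.029,0.774,0.003,0.001,32],[0.002,0.111,0.035,0.839,0.003,0.001,32],[0.002,0.117,0.042,0.903,0.003,0,32],[0.002,0.123,0.049,0.968,0.003,0,32],[0.002,0.128,0.057,1.032,0.003,0,32],[0.002,0.133,0.065,1.096,0.003,0,32],[0.002,0.133,0.065,1.096,0.003,0,32]]}}

```text
time: 4.8
tool_pos: [0.4767, 0.0839, 0.0486]
tcp_rot: [0.447, 1.522, -0.446]
wrist_force: [-0.0, -0.1, -0.9]
width: 0.324
```

```bash
python3 - <<'E'
from h import *
s=monitor.read_state();d=s['tool_pos'][:2]-A;print(s['time'],s['tool_pos'],'ang',np.degrees(np.arctan2(d[1],d[0]))%360,np.hypot(*d),s['width'],s['wrist_force'])
a=imaging.read_camera('wrist');b=imaging.read_camera('scene')
cv2.imwrite('pics/s3.png',np.hstack([cv2.resize(b[185:345,225:425],(500,400)),cv2.resize(a[:,170:470],(250,400))]))
rows([arc(x,30+(x-218)*71/79,.048,32) for x in np.arange(143,131,-1.)])
E
```

```text
4.8 [0.47665822 0.08386254 0.04864771] ang 147.72264266875075 0.12932617858616427 0.3240930656986085 [-0.02712567 -0.11194863 -0.91602241]
[0,0.012,0,0.084,0.001,-0,32],
[0,0.014,0,0.1,0.001,-0,32],
[0,0.016,0,0.115,0.001,-0,32],
[0,0.019,0.001,0.131,0.001,-0,32],
[0,0.021,0.001,0.147,0.001,-0,32],
[0,0.023,0.001,0.163,0.001,-0,32],
[0,0.025,0.002,0.178,0.001,-0,32],
[0,0.027,0.002,0.194,0.001,-0,32],
[0,0.03,0.003,0.21,0.001,-0,32],
[0,0.032,0.003,0.225,0.001,-0,32],
[0,0.034,0.004,0.241,0.001,-0,32],
[0,0.036,0.004,0.257,0.001,-0,32],
```

View pics/s3.png

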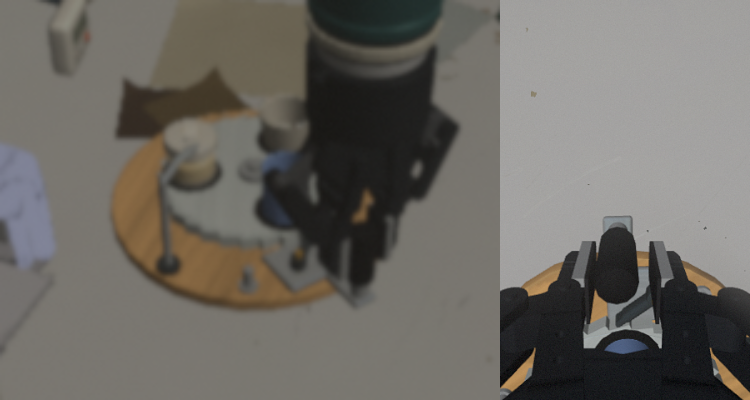

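The lever is following and the plate, with the jar and pointer, is unchanged. I'll go on gently towards the stop, checking the force.

{"op": "jog_arm", "data": {"rows": [[0,0.004,0,0.03,0,0,32],[0,0.008,0,0.06,0,0,32],[0,0.012,0,0.084,0.001,0,32],[0,0.014,0,0.1,0.001,0,32],[0,0.016,0,0.115,0.001,0,32],[0,0.018,0.001,0.125,0.001,0,32],[0,0.018,0.001,0.125,0.001,0,32]]}}

```text
time: 5.6
tool_pos: [0.4866, 0.098, 0.0483]
tcp_rot: [0.543, 1.502, -0.542]
wrist_force: [-0.1, 0.3, -0.1]
width: 0.315
```

{"op": "jog_arm", "data": {"rows": [[0,0.0015,0,0.01,0,0,32],[0,0.003,0,0.02,0,0,32],[0,0.003,0,0.02,0,0,32]]}}

```text
time: 5.9
tool_pos: [0.4886, 0.1004, 0.0483]
tcp_rot: [0.559, 1.498, -0.558]
wrist_force: [-0.6, 0.7, -0.2]
width: 0.319
```

{"op": "jog_arm", "data": {"rows": [[0,0.0015,0,0.01,0,0,32],[0,0.003,0,0.02,0,0,32],[0,0.003,0,0.02,0,0,32]]}}

```text
time: 6.2
tool_pos: [0.4907, 0.1029, 0.0483]
tcp_rot: [0.575, 1.493, -0.574]
wrist_force: [0.5, -0.2, 0.2]
width: 0.321
```

{"op": "jog_arm", "data": {"rows": [[0,0.0015,0,0.01,0,0,32],[0,0.003,0,0.02,0,0,32],[0,0.003,0,0.02,0,0,32]]}}

```text
time: 6.5
tool_pos: [0.4927, 0.1051, 0.0483]
tcp_rot: [0.591, 1.489, -0.59]
wrist_force: [-0.7, -1.9, 0.1]
width: 0.316
```

```bash
python3 - <<'E'
from h import *
s=monitor.read_state();d=s['tool_pos'][:2]-A;print(s['time'],s['tool_pos'],'ang',np.degrees(np.arctan2(d[1],d[0]))%360,np.hypot(*d),s['width'],s['wrist_force'])
E
```

```text
6.5 [0.4927083  0.10506822 0.04825237] ang 135.94365247805177 0.12981407363843797 0.3161628369951303 [-0.71992065 -1.94442873  0.08662037]
```

{"op": "jog_arm", "data": {"rows": [[0,0.001,0,0,0,0,32],[0,0.002,0,0,0,0,32],[0,0.002,0,0,0,0,32]]}}

```text
time: 6.8
tool_pos: [0.4927, 0.1052, 0.0481]
tcp_rot: [0.587, 1.491, -0.592]
wrist_force: [-4.0, -6.4, 5.0]
width: 0.32
```

{"op": "jog_arm", "data": {"rows": [[0,0.001,0,0,0,0,32],[0,0.002,0,0,0,0,32],[0,0.002,0,0,0,0,32]]}}

```text
time: 7.1
tool_pos: [0.4926, 0.1052, 0.048]
tcp_rot: [0.583, 1.494, -0.594]
wrist_force: [-4.4, -7.6, 5.2]
width: 0.323
```

```bash
python3 - <<'E'
from h import *
s=monitor.read_state();print(s['time'],s['tool_pos'],s['width'],s['wrist_force'])
a=imaging.read_camera('wrist');b=imaging.read_camera('scene')
cv2.imwrite('pics/s4.png',np.hstack([cv2.resize(b[185:345,225:425],(500,400)),cv2.resize(a[:,170:470],(250,400))]))
E
```

```text
7.1 [0.4925885  0.10518312 0.0479833 ] 0.32266454441074144 [-4.42198257 -7.60223213  5.24458335]
```

View pics/s4.png

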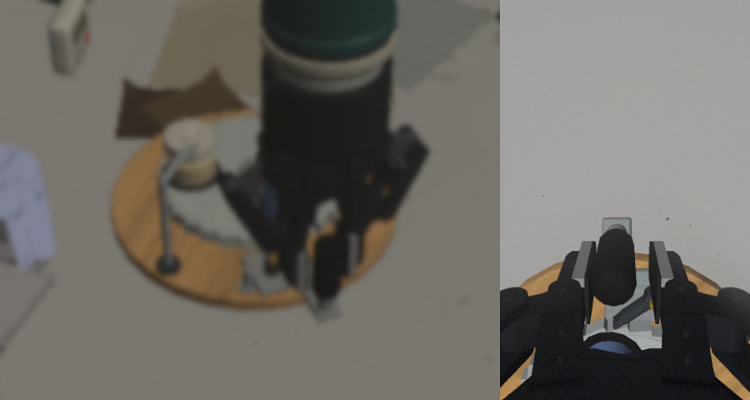

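The force rose to about 8 N with no further motion. That puts the lever on its home stop (knob at about 138°), and the jar has not moved. Next is the counterclockwise stroke, most of the way first.

```bash
python3 - <<'E'
from h import *
rows([arc(x,x-180,.048,32) for x in np.linspace(138,190,19)])
E
```

```text
[0,-0.005,-0,-0.02,-0.001,0.008,32],
[0,-0.011,0,-0.07,-0.002,0.008,32],
[0,-0.018,0.001,-0.121,-0.002,0.008,32],
[0,-0.024,0.002,-0.171,-0.002,0.008,32],
[0,-0.031,0.003,-0.221,-0.002,0.008,32],
[0,-0.037,0.005,-0.272,-0.002,0.007,32],
[0,-0.043,0.007,-0.322,-0.002,0.007,32],
[0,-0.049,0.009,-0.373,-0.003,0.007,32],
[0,-0.056,0.011,-0.423,-0.003,0.007,32],
[0,-0.061,0.014,-0.473,-0.003,0.007,32],
[0.001,-0.067,0.017,-0.524,-0.003,0.007,32],
[0.001,-0.073,0.021,-0.574,-0.003,0.007,32],
[0.001,-0.078,0.024,-0.625,-0.004,0.007,32],
[0.001,-0.083,0.028,-0.675,-0.004,0.007,32],
[0.001,-0.088,0.033,-0.726,-0.004,0.007,32],
[0.001,-0.093,0.037,-0.776,-0.004,0.007,32],
[0.001,-0.098,0.042,-0.826,-0.004,0.007,32],
[0.001,-0.102,0.047,-0.877,-0.005,0.007,32],
[0.001,-0.106,0.052,-0.927,-0.005,0.007,32],
```

{"op": "jog_arm", "data": {"rows": [[0,-0.005,0,-0.02,-0.001,0.008,32],[0,-0.011,0,-0.07,-0.002,0.008,32],[0,-0.018,0.001,-0.121,-0.002,0.008,32],[0,-0.024,0.002,-0.171,-0.002,0.008,32],[0,-0.031,0.003,-0.221,-0.002,0.008,32],[0,-0.037,0.005,-0.272,-0.002,0.007,32],[0,-0.043,0.007,-0.322,-0.002,0.007,32],[0,-0.049,0.009,-0.373,-0.003,0.007,32],[0,-0.056,0.011,-0.423,-0.003,0.007,32],[0,-0.061,0.014,-0.473,-0.003,0.007,32],[0.001,-0.067,0.017,-0.524,-0.003,0.007,32],[0.001,-0.073,0.021,-0.574,-0.003,0.007,32],[0.001,-0.078,0.024,-0.625,-0.004,0.007,32],[0.001,-0.083,0.028,-0.675,-0.004,0.007,32],[0.001,-0.088,0.033,-0.726,-0.004,0.007,32],[0.001,-0.093,0.037,-0.776,-0.004,0.007,32],[0.001,-0.098,0.042,-0.826,-0.004,0.007,32],[0.001,-0.102,0.047,-0.877,-0.005,0.007,32],[0.001,-0.102,0.047,-0.877,-0.005,0.007,32]]}}

```text
time: 9.1
tool_pos: [0.4576, -0.0014, 0.0478]
tcp_rot: [-0.096, 1.567, 0.097]
wrist_force: [0.1, 0.3, 0.6]
width: 0.325
```

```bash
python3 - <<'E'
from h import *
s=monitor.read_state();d=s['tool_pos'][:2]-A;print(s['time'],s['tool_pos'],'ang',np.degrees(np.arctan2(d[1],d[0]))%360,np.hypot(*d),s['wrist_force'])
t=imaging.read_camera('top');b=imaging.read_camera('scene');cv2.imwrite('pics/t5r.png',t);cv2.imwrite('pics/s5r.png',b)
cv2.imwrite('pics/s5.png',np.hstack([cv2.resize(b[215:315,245:345],(400,400),interpolation=2),cv2.resize(t[165:265,280:380],(400,400),interpolation=2)]))
E
```

```text
9.1 [ 0.45762123 -0.00144415  0.04783606] ang 187.21148441172363 0.12940239583542917 [0.05461215 0.30144256 0.64612754]
```

View pics/s5.png

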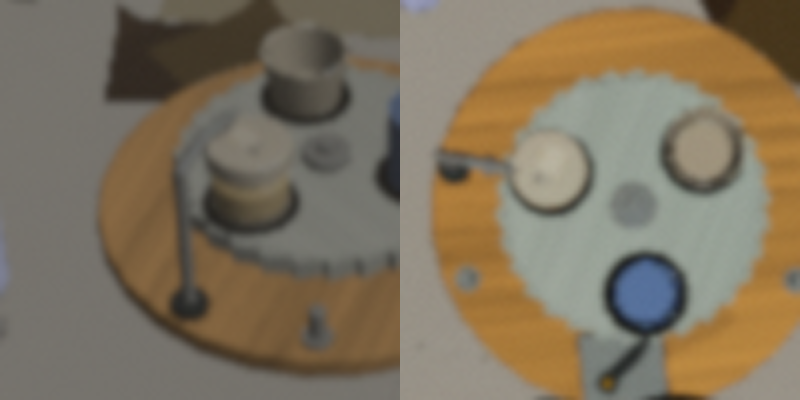

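```bash
cat > meas.py <<'E'
from h import *
import sys
def jar(fn,z=.071,guess=None):
    im=cv2.imread(fn); g=cv2.GaussianBlur(cv2.resize(im[165:265,280:380],(800,800),interpolation=2),(0,0),4)
    # cream: bright, mildly yellow
    lab=cv2.cvtColor(g,cv2.COLOR_BGR2LAB).astype(int)
    m=((lab[...,0]>150)&(lab[...,2]>133)&(lab[...,2]<148)&(abs(lab[...,1]-128)<7)).astype(np.uint8)*255
    m=cv2.morphologyEx(m,cv2.MORPH_OPEN,np.ones((31,31)))
    n,l,st,c=cv2.connectedComponentsWithStats(m)
    for k in range(1,n):
        if 2500<st[k,4]<60000:
            cn=cv2.findContours((l==k).astype(np.uint8),0,1)[0][0];(x,y),r=cv2.minEnclosingCircle(cn)
            uv=np.array([c[k][0],c[k][1]])/8-.44+[280,165]
            P=ray('top',uv,z)[:2]-A
            print(fn,st[k],'uv',uv.round(1),'circ',(x/8+279.6,y/8+164.6,r/8),'r %.4f ang %.1f'%(np.hypot(*P),np.degrees(np.arctan2(P[1],P[0]))%360), 'lum',lab[...,0][l==k].mean().round())
for f in sys.argv[1:]: jar(f)
P=np.array([ray('top',(293.25,207.45),.014),ray('top',(309,207.4),.1),ray('top',(289.7,203),.103)])[:,:2]-A
print('ptr',np.degrees(np.arctan2(P[:,1],P[:,0])).round(1),np.hypot(*P.T))
E
python3 meas.py pics/top0.png pics/t5r.png
python3 - <<'E'
from h import *
for a in(78,79,80):
  r=np.radians(a);print(a,proj('top',[A[0]+.046*np.cos(r),A[1]+.046*np.sin(r),.071]),proj('scene',[A[0]+.046*np.cos(r),A[1]+.046*np.sin(r),.071]),proj('top',[A[0]+.097*np.cos(r),A[1]+.097*np.sin(r),.012]))
E
```

```text
pics/top0.png [  337   172   120   132 13159] uv [329.1 194.1] circ (328.8347297668457, 194.07240829467773, 8.762285232543945) r 0.0451 ang 24.3 lum 162.0
pics/t5r.png [  231   253   134   154 17062] uv [316.6 205.8] circ (316.15976486206057, 205.65024337768554, 10.07508659362793) r 0.0470 ang 67.6 lum 170.0
pics/t5r.png [ 562  253   87   92 6754] uv [355.2 201.9] circ (355.2939392089844, 201.78922805786132, 6.123253345489502) r 0.0422 ang 307.7 lum 155.0
pics/t5r.png [  649   680   151   120 10300] uv [372.9 259.1] circ (370.1, 257.0375, 11.966926574707031) r 0.1113 ang 218.1 lum 154.0
ptr [78.8 77.7 77.6] [0.0967526  0.05837656 0.0961967 ]
78 [315.78517727 209.97119963] [309.11996749 250.92515773] [293.34695586 206.88625136]
79 [315.70319429 210.36614927] [309.47927391 251.10377406] [293.18474108 207.66474578]
80 [315.62811772 210.76247114] [309.84389209 251.27836842] [293.03612538 208.44596433]
```

The jar is about 7–11° short of the pointer (top view, lid centre near (317,207)). I'll push 5° more, then back off and look from above with the wrist camera for a precise reading.

```bash
python3 - <<'E'
from h import *
rows([arc(188.5,7.5,.048,32),arc(190,9,.048,32),arc(191,10,.048,32),arc(192.2,12,.048,32),arc(190.6,12,.048,32),arc(190.6,12,.048,45),arc(190.6,12,.1,50),arc(190.6,12,.2,50),(A[0]+.07*np.cos(.2),A[1]+.07*np.sin(.2),.2,12,50)])
E
```

```text
[-0,-0.003,-0.001,-0.008,0.001,-0,32],
[-0,-0.007,-0,-0.034,0.001,-0,32],
[-0,-0.009,-0,-0.052,0.001,-0,32],
[-0,-0.011,-0,-0.087,0.001,-0,32],
[-0,-0.008,-0,-0.087,0.001,-0,32],
[-0,-0.008,-0,-0.087,0.001,-0,45],
[-0.052,-0.008,-0,-0.087,0.001,-0,50],
[-0.152,-0.008,-0,-0.087,0.001,-0,50],
[-0.152,0.006,0.199,-0.087,0.001,-0,50],
```

{"op": "jog_arm", "data": {"rows": [[0,-0.003,-0.001,-0.008,0,0,32],[0,-0.007,0,-0.034,0,0,32],[0,-0.009,0,-0.052,0,0,32],[0,-0.011,0,-0.087,0,0,32],[0,-0.011,0,-0.087,0,0,32],[0,-0.008,0,-0.087,0,0,32],[0,-0.008,0,-0.087,0,0,45],[0,-0.008,0,-0.087,0,0,50],[-0.045,-0.008,0,-0.087,0,0,50],[-0.09,-0.008,0,-0.087,0,0,50],[-0.152,-0.008,0,-0.087,0,0,50],[-0.152,-0.008,0,-0.087,0,0,50],[-0.152,-0.003,0.05,-0.087,0,0,50],[-0.152,0,0.1,-0.087,0,0,50],[-0.152,0.003,0.15,-0.087,0,0,50],[-0.152,0.006,0.199,-0.087,0,0,50],[-0.152,0.006,0.199,-0.087,0,0,50],[-0.152,0.006,0.199,-0.087,0,0,50]]}}

```text
time: 11.0
tool_pos: [0.6541, 0.0292, 0.1977]
tcp_rot: [-0.165, 1.567, 0.165]
wrist_force: [-0.5, 0.4, 0.1]
width: 0.502
```

```bash
python3 - <<'E'
from h import *
import json
s=monitor.read_state();print(s['time'],s['tool_pos'],s['tcp_rot'],s['wrist_force'],s['joint_vel'].round(3))
im=imaging.read_camera('wrist');cv2.imwrite('pics/w6r.png',im)
json.dump({k:list(s[k]) for k in('tool_pos','tcp_rot')},open('s6.json','w'))
for P in([*A,.036],[A[0]+.046*np.cos(1.38),A[1]+.046*np.sin(1.38),.071]):print(proj('wrist',P,s))
cv2.imwrite('pics/w6.png',cv2.resize(im[20:320,120:520],(800,600),interpolation=2))
E
```

```text
11.0 [0.65406214 0.02917374 0.1976617 ] [-0.16468084  1.56709528  0.16538952] [-0.48189535  0.35364135  0.05242688] [-0.008 -0.059  0.043 -0.001  0.009 -0.002]
[317.05879022 131.52647808]
[375.67487273 158.53524608]
```

View pics/w6.png

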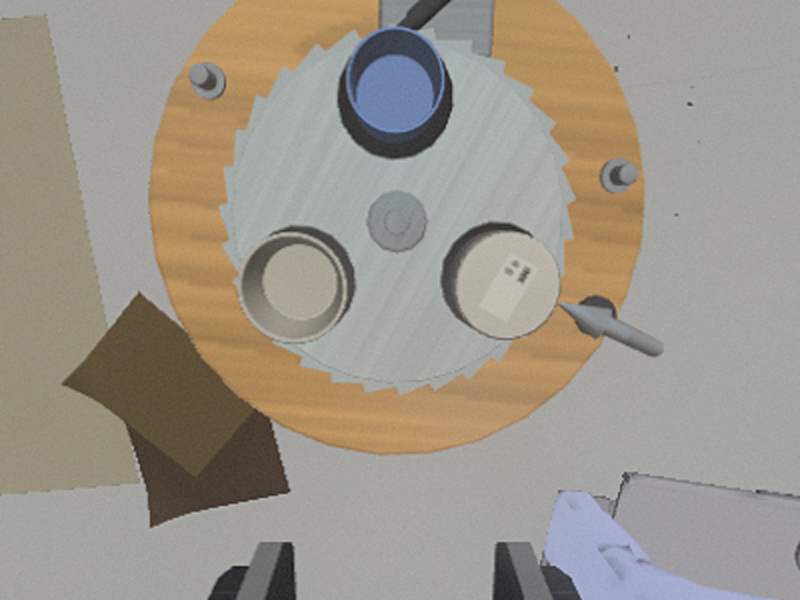

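```bash
python3 - <<'E'
from h import *
import json
s=json.load(open('s6.json'))
im=cv2.imread('pics/w6.png');g=cv2.cvtColor(im,cv2.COLOR_BGR2GRAY)
c=cv2.HoughCircles(g,cv2.HOUGH_GRADIENT,1.5,80,param1=100,param2=40,minRadius=45,maxRadius=62);print(c.round(0).tolist())
f=lambda p:(120+p[0]/2-.25,20+p[1]/2-.25)
H=ray('wrist',f((398,220)),.036,s);print('hub',H)
for B in(A,H[:2]):
  for n,p,z in(('lid',(508,284),.071),('tip',(562,305),.1),('rodmid',(620,330),.1),('rodtop',(655,348),.1),('foot',(597,316),.014),('blue',(396,80),.07),('beige',(296,286),.07)):
    P=ray('wrist',f(p),z,s)[:2]-B;print(n,'r %.4f ang %.1f'%(np.hypot(*P),np.degrees(np.arctan2(P[1],P[0]))%360))
E
```

```text
[[[499.0, 281.0, 59.0], [295.0, 283.0, 59.0], [395.0, 76.0, 46.0]]]
hub [0.58437889 0.01583317 0.036     ]
lid r 0.0458 ang 75.8
tip r 0.0596 ang 78.3
rodmid r 0.0810 ang 78.6
rodtop r 0.0946 ang 78.3
foot r 0.0985 ang 78.2
blue r 0.0476 ang 191.5
beige r 0.0416 ang 312.6
lid r 0.0452 ang 73.5
tip r 0.0590 ang 76.5
rodmid r 0.0803 ang 77.4
rodtop r 0.0939 ang 77.2
foot r 0.0978 ang 77.1
blue r 0.0462 ang 193.2
beige r 0.0435 ang 313.2
```

Crop positions are the hub at (398,220), the lid centre at (508,284) and the pointer from (562,305) to (655,348). Using the hub as centre, the jar is at about 73.4° (the blue and beige vessels at ±120° agree) and the pointer at about 77.1°, so about 3.6° remain. I'll return to the knob and push that far.

```bash
python3 - <<'E'
from h import *
rows([arc(190.6,12,.198,50),arc(190.6,12,.1,50),arc(190.6,12,.048,50),arc(190.6,12,.048,32)])
E
```

```text
[0.001,0.003,-0.199,0,-0.002,-0.001,50],
[0.099,0.003,-0.198,0,-0.002,-0.001,50],
[0.151,0.003,-0.198,0,-0.002,-0.001,50],
[0.151,0.003,-0.198,0,-0.002,-0.001,32],
```

{"op": "jog_arm", "data": {"rows": [[0,0.001,-0.05,0,0,0,50],[0,0.002,-0.1,0,0,0,50],[0,0.003,-0.15,0,0,0,50],[0.001,0.003,-0.199,0,-0.002,-0.001,50],[0.001,0.003,-0.199,0,-0.002,-0.001,50],[0.001,0.003,-0.199,0,-0.002,-0.001,50],[0.05,0.003,-0.198,0,-0.002,-0.001,50],[0.099,0.003,-0.198,0,-0.002,-0.001,50],[0.13,0.003,-0.198,0,-0.002,-0.001,50],[0.15,0.003,-0.198,0,-0.002,-0.001,50],[0.15,0.003,-0.198,0,-0.002,-0.001,32],[0.15,0.003,-0.198,0,-0.002,-0.001,32],[0.15,0.003,-0.198,0,-0.002,-0.001,32]]}}

```text
time: 12.35
tool_pos: [0.4609, -0.0094, 0.0507]
tcp_rot: [-0.166, 1.561, 0.164]
wrist_force: [0.5, 0.7, -0.2]
width: 0.318
```

```bash
python3 - <<'E'
from h import *
s=monitor.read_state();d=s['tool_pos'][:2]-A;print(s['time'],s['tool_pos'],'ang',np.degrees(np.arctan2(d[1],d[0]))%360,np.hypot(*d),s['width'],s['wrist_force'])
rows([arc(192.2,13,.048,32),arc(194,14,.048,32),arc(195,15,.048,32),arc(195.7,16,.048,32),arc(194.1,16,.048,32),arc(194.1,16,.2,50),(A[0]+.07*np.cos(.25),A[1]+.07*np.sin(.25),.2,14,50)])
E
```

```text
12.35 [ 0.46093824 -0.00941163  0.05067027] ang 190.95677023767504 0.12738385690686171 0.3180299011461374 [ 0.53540407  0.65480824 -0.16538743]
[0.003,-0.003,-0.003,-0.017,0.004,0.001,32],
[0.003,-0.007,-0.003,-0.034,0.004,0.002,32],
[0.003,-0.009,-0.002,-0.052,0.004,0.002,32],
[0.003,-0.011,-0.002,-0.069,0.004,0.002,32],
[0.003,-0.007,-0.003,-0.069,0.004,0.002,32],
[-0.149,-0.007,-0.002,-0.069,0.004,0.002,50],
[-0.149,0,0.198,-0.034,0.004,0.002,50],
```

{"op": "jog_arm", "data": {"rows": [[0.003,-0.003,-0.003,-0.017,0.004,0.001,32],[0.003,-0.007,-0.003,-0.034,0.004,0.002,32],[0.003,-0.009,-0.002,-0.052,0.004,0.002,32],[0.003,-0.0107,-0.002,-0.069,0.004,0.002,32],[0.003,-0.0107,-0.002,-0.069,0.004,0.002,32],[0.003,-0.007,-0.003,-0.069,0.004,0.002,32],[0.003,-0.007,-0.003,-0.069,0.004,0.002,45],[0.003,-0.007,-0.003,-0.069,0.004,0.002,50],[-0.045,-0.007,-0.002,-0.069,0.004,0.002,50],[-0.09,-0.007,-0.002,-0.069,0.004,0.002,50],[-0.149,-0.007,-0.002,-0.069,0.004,0.002,50],[-0.149,-0.007,-0.002,-0.069,0.004,0.002,50],[-0.149,-0.005,0.05,-0.06,0.004,0.002,50],[-0.149,-0.003,0.1,-0.05,0.004,0.002,50],[-0.149,-0.001,0.15,-0.04,0.004,0.002,50],[-0.149,0,0.198,-0.034,0.004,0.002,50],[-0.149,0,0.198,-0.034,0.004,0.002,50],[-0.149,0,0.198,-0.034,0.004,0.002,50],[-0.149,0,0.198,-0.034,0.004,0.002,50]]}}

```text
time: 14.25
tool_pos: [0.6527, 0.0318, 0.1995]
tcp_rot: [-0.191, 1.565, 0.192]
wrist_force: [0.7, 0.7, 0.7]
width: 0.498
```

```bash
python3 - <<'E'
from h import *
import json
s=monitor.read_state();print(s['time'],s['tool_pos'],s['tcp_rot'],s['wrist_force'],s['joint_vel'].round(3))
im=imaging.read_camera('wrist')
json.dump({k:list(s[k]) for k in('tool_pos','tcp_rot')},open('s7.json','w'))
cv2.imwrite('pics/w7.png',cv2.resize(im[20:320,120:520],(800,600),interpolation=2))
E
```

```text
14.25 [0.65274885 0.03177345 0.19951063] [-0.19127589  1.5647756   0.19197221] [0.74041235 0.72904139 0.72450337] [-0.004 -0.031  0.011  0.    -0.001  0.001]
```

View pics/w7.png

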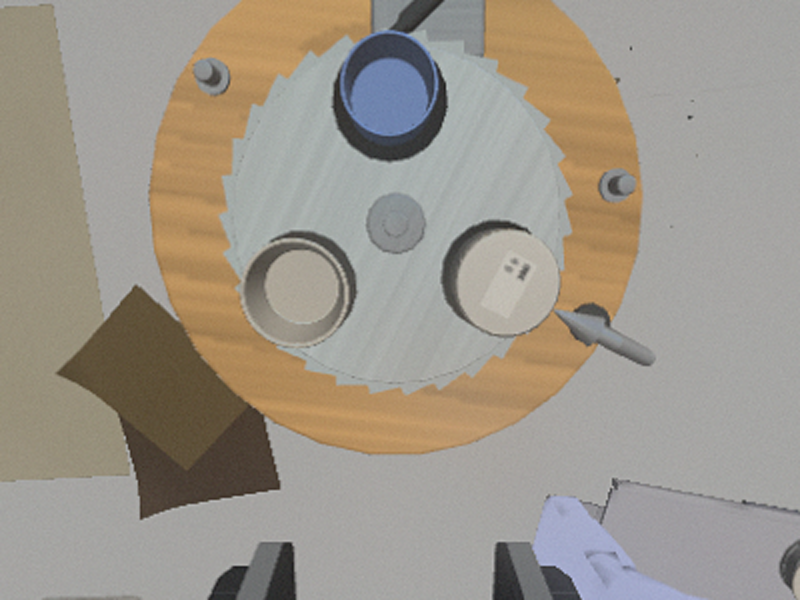

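```bash
python3 - <<'E'
from h import *
import json
f=lambda p:(120+p[0]/2-.25,20+p[1]/2-.25)
L=[('lid',.071),('tip',.1),('rodtop',.1),('foot',.014),('blue',.07),('beige',.07)]
for fn,hub,pts in(('s6.json',(398,220),[(508,284),(562,305),(655,348),(597,316),(396,81),(296,286)]),('s7.json',(396,222),[(508,282),(556,312),(648,357),(591,323),(390,84),(297,290)])):
  s=json.load(open(fn));H=ray('wrist',f(hub),.036,s)[:2];print(H)
  for (n,z),p in zip(L,pts):
    P=ray('wrist',f(p),z,s)[:2]-H;print(n,'r %.4f ang %.1f'%(np.hypot(*P),np.degrees(np.arctan2(P[1],P[0]))%360))
E
```

```text
[0.58437661 0.01581166]
lid r 0.0452 ang 73.5
tip r 0.0590 ang 76.5
rodtop r 0.0939 ang 77.2
foot r 0.0978 ang 77.1
blue r 0.0459 ang 193.2
beige r 0.0435 ang 313.2
[0.58455231 0.01549188]
lid r 0.0455 ang 77.5
tip r 0.0592 ang 76.7
rodtop r 0.0945 ang 77.5
foot r 0.0979 ang 77.4
blue r 0.0461 ang 196.7
beige r 0.0432 ang 316.7
```

The jar now reads 77.5° (76.7° from the other two vessels) and the pointer 76.7–77.5°, so they are aligned. The arm is clear, so I'm handing in.

```bash
python3 -c "
from workcell import finish_job
print(finish_job())"
```

```text
the job is handed in; nothing more can be done
None
```

I tested the freewheel and left the lidded jar standing at the pointer, with the gripper open and well clear. The job was handed in at about 14 s of the 40 s allowed.

- **Clockwise stroke:** I held the knob loosely between the jaws and swung the lever back to its home stop. The force rose to about 9–10 N with no more movement, with the knob at about 138° (expected about 139°). The scene view showed the plate and jar unmoved.
- **Counterclockwise stroke:** I turned the plate in three steps. After the second I let go, lifted, and checked from above with the wrist camera. That showed about 3.6° left, so I went back to the knob and pushed that far.
- **Last check:** from above, the jar read 77.5° and the pointer 76.7–77.5°. The other two vessels, at ±120° from the jar, put it at 76.7°, so it is aligned to within about 1°.
- **What disagreed:** the turning axis came out about 2 mm different in the top and wrist cameras. I used the wrist camera's own hub position, because only that gave a consistent 120° spacing between the vessels.

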